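# Make the power unit safe and show the fitter the missing panel screw

### The job

Make the power unit safe for the fitter by pressing its mushroom-headed emergency stop fully in, then show what is still to fit: point at the panel's one empty screw hole with the fingertips about two centimetres directly above it for some three seconds. Then point in the same way at the spare knob screw in the parts tray that belongs there, and finish still pointing at it. Touch nothing but the emergency stop: everything else stays where it is, and nothing is picked up.

Things in the scene. Friction and masses are not known exactly. Their poses are not given: they have to be found in the camera images.
- unit: Power unit, fixed: blue case, aluminium rim, 272 x 352 mm (own x, y), grey panel on top at z = 140 mm. Origin: centre of the underside, z up. Screw places at x = +-75, y = -115, 0, 115 mm: five hold black lobed knob screws (24 mm wide, 16 high), one is empty. On x = 0, y = -68, 0, 68 mm, in varying order: emergency stop, selector switch (33 mm high), plugged socket (30 high). Rest under 22 high.
- hole (a point): The empty screw hole: a dark 10 mm hole in a flat 22 mm steel washer on the panel; which of the six places varies. The point is the middle of the hole at the surface, 141 mm above the table. Neighbouring screws are 75 mm or more away.
- estop_top (a point): Emergency stop of the unit: a mushroom push button with a round 40 mm head on a stem in a round grey base. The point is the centre of the head's flat top, 42 mm above the panel (182 mm above the table) when released, 36 mm when pressed in; it moves with the button.
- estop (a joint): Travel of the emergency stop, m: 0 released (as it starts), 0.006 fully in (hard stop). It is pressed straight down against a steady 4.5 N or so and stays where it is left.
- tray: Grey parts tray, fixed: 150 x 150 mm, walls 25 mm high, floor 3 mm thick, a cross of walls makes four equal compartments. Origin: centre of the underside, z up. Each holds one loose part, in varying order: the spare knob screw, a hex bolt (43 mm high, 22 wide, on its head), a ring nut (34 wide, 9 high), a plain round spacer (16 wide, 25 high).
- spare_tip (a point): The spare knob screw, loose, standing on its head in the tray: black lobed plastic head 24 mm across and 14 mm high, a thin steel shank, 8 mm thick and 18 mm long, pointing up. The point is the tip of the shank, the highest point of the screw, 32 mm above the tray floor (35 mm above the table).

How it is judged (in metres and radians):
On the way, in this order (a step that is already met when the one before it is completed fails the run):
1. the emergency stop is pressed fully in (value of joint estop above 0.0048 m), for 0.2 s.
2. the fingers point at the empty screw hole from just above it, touching nothing, for two seconds (horizontal distance between the grasp point and hole below 0.015 m and z of the grasp point in the frame of hole between 0.018 and 0.065 m and contact force between the fingers and anything else below 0.1 N), for 2 s.
At the end, for the whole second after the job is handed in: Emergency stop in by at least 4.8 of 6 mm; the grasp point between the fingers within 15 mm horizontally of the spare screw's tip and 18 to 65 mm above it (fingertips some 19 mm lower), touching nothing; the screw still upright and within 8 mm of its start (horizontal distance between the grasp point and spare_tip below 0.015 m and z of the grasp point in the frame of spare_tip between 0.018 and 0.065 m and contact force between the fingers and anything else below 0.1 N and value of joint estop above 0.0048 m and distance of spare_tip from where it was at the start of the episode below 0.008 m and angle between spare_tip's own z axis and vertical below 0.15 rad).
It fails at once if something other than the emergency stop is touched by the fingers (contact force between the fingers and unit above 1 N or contact force between the fingers and tray above 1 N or contact force between the fingers and selector above 1 N or contact force between the fingers and socket above 1 N or contact force between the fingers and empty_hole above 1 N or contact force between the fingers and screw1 above 1 N or contact force between the fingers and screw2 above 1 N or contact force between the fingers and screw3 above 1 N or contact force between the fingers and screw4 above 1 N or contact force between the fingers and screw5 above 1 N or contact force between the fingers and spare above 1 N or contact force between the fingers and hexbolt above 1 N or contact force between the fingers and glandnut above 1 N or contact force between the fingers and spacer above 1 N or contact force between the fingers and screwdriver above 1 N or contact force between the fingers and wrench above 1 N or contact force between the fingers and tape above 1 N or contact force between the fingers and spraycan above 1 N or contact force between the fingers and multimeter above 1 N or contact force between the fingers and drill above 1 N).
It fails at once if something other than the emergency stop is touched by the arm (contact force between the arm and unit above 1 N or contact force between the arm and tray above 1 N or contact force between the arm and selector above 1 N or contact force between the arm and socket above 1 N or contact force between the arm and empty_hole above 1 N or contact force between the arm and screw1 above 1 N or contact force between the arm and screw2 above 1 N or contact force between the arm and screw3 above 1 N or contact force between the arm and screw4 above 1 N or contact force between the arm and screw5 above 1 N or contact force between the arm and spare above 1 N or contact force between the arm and hexbolt above 1 N or contact force between the arm and glandnut above 1 N or contact force between the arm and spacer above 1 N or contact force between the arm and screwdriver above 1 N or contact force between the arm and wrench above 1 N or contact force between the arm and tape above 1 N or contact force between the arm and spraycan above 1 N or contact force between the arm and multimeter above 1 N or contact force between the arm and drill above 1 N).
It fails at once if equipment at the edge of the table is touched (contact force between any of the fingers, the arm and case_lid above 1 N or contact force between any of the fingers, the arm and driver_rack above 1 N or contact force between any of the fingers, the arm and charger above 1 N or contact force between any of the fingers, the arm and bin0 above 1 N or contact force between any of the fingers, the arm and bin1 above 1 N or contact force between any of the fingers, the arm and bin2 above 1 N).
It fails at once if a loose thing is moved, lifted or carried more than 10 mm (distance of any of spare_tip, hexbolt, glandnut, spacer, screwdriver, wrench, tape, spraycan, multimeter, drill from where it was at the start of the episode above 0.01 m).
It also fails if it takes over 48 s, if anything falls off the work surface, if the arm or the gripper's body presses on something with over 40 N, if the wrist force passes 120 N, or if a joint passes its speed limit or range.

### The arm

A 6-joint arm with a two-finger parallel gripper is mounted at the origin on the work surface. World frame = base frame: x ahead of the robot, y to its left, z up, the work surface at z = 0. Lengths are in mm, angles in rad, forces in N, time in s.
With the tool pointing down it reaches from about 275 to 1000 mm from the base axis. Payload 8.4 kg.
Tool frame: the origin (TCP) lies midway between the tips of the shut fingers; the grasp point (between the pads) lies 19 mm behind it; z points along the fingers, x is the direction in which the jaws open and shut, and the axes are right-handed (so a half turn about z gives the same grasp; the last joint's range is limited). The gripper opens to 85 mm and grips with 20 to 120 N. Pads are 22 mm wide; open, the fingers measure 114 mm over their backs; the gripper's body (76 mm by 85 mm) begins 54 mm behind the grasp point. The pads swing forward as they close: fully open they stand 13 mm farther back than shut.
Start: joints at [1.102, 0.353, 1.633, -0, 1.155, -0.002], TCP at [281.268, 558.136, 231.281] pointing down, gripper open.
Joint ranges: [-2.63, 2.63], [-0.92, 2.1], [0.06, 2.66], [-1.3, 4.44], [0, 2.69], [-3.02, 3.02]. Speed limits (rad/s): [2.22, 2.22, 2.79, 3.14, 3.14, 3.14].

### API

Orientations are given as a unit quaternion [x, y, z, w].
In Python, from station import status, eyes, bot gives the robot as it stands.
- The arm moves only by the shell command python3 -m handwheel 'ROWS' [OPENING]. ROWS is JSON, a list of rows, each an object of numbers: "dx", "dy", "dz": the shift along the tool's x, y, z in mm; "wx", "wy", "wz": the turn, a rotation vector about the tool's x, y, z in rad. In form: [{"dx": .., "dy": .., "dz": .., "wx": .., "wy": .., "wz": ..}, ...]. A call has exactly 8 rows; each row shifts and turns the pose as measured when the row begins, along the tool's axes as they then stand; what a row does not reach is not made up. A row lasts 1/10 s, in which the tool goes at most 50 mm and 8.59 degrees, less where a joint would pass 70% of its speed; a pose out of reach is approached as far as the arm can. A call is refused whole if a number of a shift passes 50 or a number of a turn 0.15, either way. A call with a gripper value outside its range is refused whole. OPENING is the closure, from -1 (fully open) to 1 (shut), set as the call begins (- or left out, the last holds). The fingers move at their own pace and stop on an object; the grip force is fixed at half the most. Time passes only in rows, so rows that do not move let the fingers close, or fill a call up. It gives the time, the measured TCP pose, the force and the opening at its end, in the units of the state.
- status.read_state(): the state, without advancing time (a new reading comes with each control period).
- eyes.capture(name): name is "scene" or "top" or "wrist"; returns the picture (420x560x3 uint8, red, green, blue); there is no depth.
- eyes.get_calibration(name): a dict with "fovy" (degrees; the focal length in pixels is half the picture's height over the tangent of half this angle, whatever the lens; pixels are square), "cx", "cy" (the principal point, pixels), "camera_from_world" (4x4, takes a point from world to camera coordinates); the wrist camera has in their place "tool_from_camera" (4x4, takes a point from camera to tool coordinates, whose origin is the TCP and whose axes are the tool frame's). Camera axes: x right, y up, looking along -z (the intrinsics and any distortion apply to the point x, -y, -z); pixel columns grow to the right and rows downward; lengths in mm; the calibration is good to about 2 mm. A picture is of the moment at which its call begins: read the wrist's pose just before it. get_calibration takes no time and is no camera call.
- bot.finish_job(): hands the job in, once; it reports no verdict.
The state is a dict: "time_s": time; "qpos": joint angles; "joint_velocities": joint speeds; "effort": joint torques, N m; "position": TCP position; "tcp_rot": TCP orientation; "wrist_force": force on the tool from outside, world axes, zero at the start; "wrist_torque": the same for the moment, N m; "finger_gap": opening from 0.0 (shut) to 1.0 (fully open).
Only numpy, scipy, OpenCV 4.12 (cv2) and the standard library are available. Lean on these libraries where they do the work, as an engineer would, in place of code of your own. Each camera call takes 0.05 s, during which the arm holds its last target. There are 200 camera calls.

## Working session

There is one attempt and no reset: what is moved stays moved. The work goes in short steps, Python scripts to look and compute and a shell command to move; the robot and the scene stay as the last step left them, time stands still between calls to the robot, and variables do not carry over. Pictures are saved under pics/ and viewed, about 8 in all and at most 12, crops included, and the job is handed in when it is done.

```bash
mkdir -p pics; ls; python3 - <<'E'
from station import status, eyes
import cv2,json
s=status.read_state(); print(s)
for n in ("scene","top","wrist"):
    c=eyes.get_calibration(n); print(n,c)
    im=eyes.capture(n); cv2.imwrite(f"pics/{n}0.png",im[:,:,::-1])
E
```

```text
pics
{'time_s': 0.0, 'qpos': array([ 1.10158081e+00,  3.53649170e-01,  1.63419127e+00, -1.36996677e-05,
        1.15519815e+00, -2.39398285e-03]), 'joint_velocities': array([-0.00053889, -0.00031502, -0.00082957, -0.00082945,  0.00045256,
       -0.00192474]), 'effort': array([ 1.82539161e-04, -6.05255628e+01, -3.42054427e+01, -7.75833132e-05,
        9.64455830e-03, -4.45273224e-05]), 'position': array([281.05135897, 557.67218366, 230.53660351]), 'tcp_rot': array([ 8.51482377e-01,  5.24382721e-01, -6.13227971e-04,  3.82976925e-04]), 'wrist_force': array([0.05559365, 0.13207331, 0.72852035]), 'wrist_torque': array([0.03405427, 0.01248616, 0.0056134 ]), 'finger_gap': 0.9969471367131432}
scene {'fovy': 47.21424881817843, 'cx': 280.5838121649434, 'cy': 211.78257090105558, 'camera_from_world': array([[-3.44957084e-01,  9.38618257e-01, -6.13780736e-04,
         1.06943807e+02],
       [-7.49728063e-01, -2.75143394e-01,  6.01833818e-01,
         3.40880141e+02],
       [ 5.64723332e-01,  2.08067008e-01,  7.98621111e-01,
        -1.36537334e+03],
       [ 0.00000000e+00,  0.00000000e+00,  0
[... 236 characters left out ...]
   [ 9.94215767e-01, -1.21271161e-02,  1.06714301e-01,
        -5.64406885e+02],
       [-1.06816714e-01, -8.13496322e-03,  9.94245449e-01,
        -1.07807286e+03],
       [ 0.00000000e+00,  0.00000000e+00,  0.00000000e+00,
         1.00000000e+00]])}
wrist {'fovy': 59.55586701890163, 'cx': 282.27251338530033, 'cy': 207.80406828405586, 'tool_from_camera': array([[ 9.99999641e-01,  2.19000871e-04,  8.18032524e-04,
         1.67698184e+00],
       [ 4.46478204e-04, -9.57163895e-01, -2.89546332e-01,
        -7.48178048e+01],
       [ 7.19580298e-04,  2.89546593e-01, -9.57163650e-01,
        -1.41953910e+02],
       [ 0.00000000e+00,  0.00000000e+00,  0.00000000e+00,
         1.00000000e+00]])}
```

View pics/top0.png

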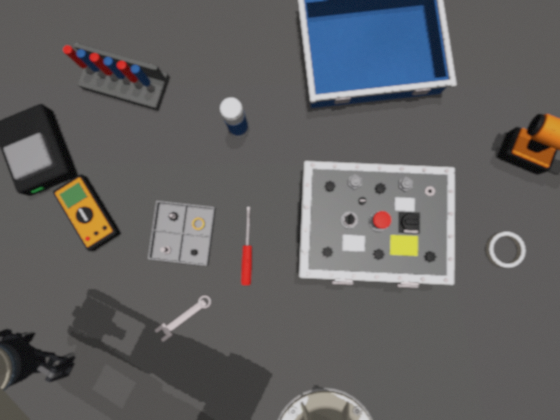

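View pics/scene0.png

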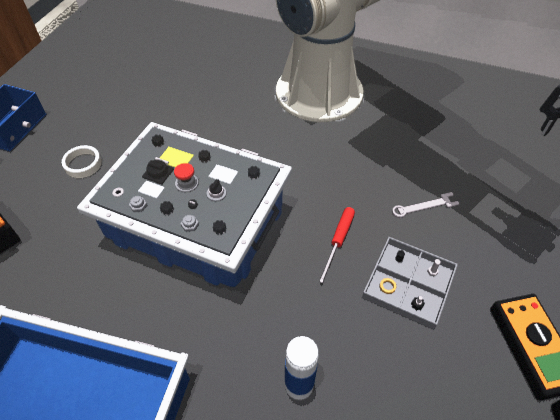

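The top view shows the red e-stop at (382,220), the empty hole's pale washer at (430,191), and the spare at about (173,215). In the scene view they are at (184,172), (118,191) and (419,302). I'll enlarge these to get exact pixels.

```bash
cat > h.py <<'E'
import numpy as np, cv2
from scipy.spatial.transform import Rotation as R
from station import status, eyes
def cam(n,s=None):
    c=eyes.get_calibration(n); f=210/np.tan(np.radians(c["fovy"]/2))
    if n!="wrist": W=np.linalg.inv(c["camera_from_world"])
    else:
        T=np.eye(4);T[:3,:3]=R.from_quat(s["tcp_rot"]).as_matrix();T[:3,3]=s["position"]; W=T@c["tool_from_camera"]
    return f,c["cx"],c["cy"],W
def ray(C,u,v):
    f,cx,cy,W=C; d=W[:3,:3]@np.array([(u-cx)/f,-(v-cy)/f,-1]); return W[:3,3],d/np.linalg.norm(d)
def at_z(C,u,v,z):
    o,d=ray(C,u,v); return o+d*(z-o[2])/d[2]
def tri(rays):
    A=sum(np.eye(3)-np.outer(d,d) for o,d in rays); b=sum((np.eye(3)-np.outer(d,d))@o for o,d in rays)
    p=np.linalg.solve(A,b); return p,[np.linalg.norm(np.cross(p-o,d)) for o,d in rays]
def proj(C,p):
    f,cx,cy,W=C; q=np.linalg.inv(W)@np.append(p,1); return cx+f*q[0]/-q[2], cy-f*q[1]/-q[2]
E
python3 - <<'E'
import cv2,numpy as np
from h import *
t=cv2.imread("pics/top0.png");s=cv2.imread("pics/scene0.png")
def crop(i,u,v,h=40,k=6):return cv2.resize(i[v-h//2:v+h//2,u-h//2-5:u+h//2+5],None,fx=k,fy=k,interpolation=cv2.INTER_CUBIC)
r1=[crop(t,382,220),crop(t,430,191),crop(t,173,215)]
r2=[crop(s,184,172),crop(s,118,191),crop(s,419,302)]
m=np.vstack([np.hstack(r1),np.hstack(r2)]);print(m.shape)
cv2.imwrite("pics/m.png",m[:, :])
T,S=cam("top"),cam("scene")
for n,a,b in (("estop",(382,220),(184,172)),("hole",(430,191),(118,191)),("spare",(174,216),(419,299))):
    print(n,*tri([ray(T,*a),ray(S,*b)]))
E
```

```text
(480, 900, 3)
estop [ 532.88664683 -122.82835765  172.44271879] [np.float64(0.8494075937623671), np.float64(0.8494075937625433)]
hole [ 600.96899742 -241.24832112  141.39961862] [np.float64(0.9205230780071859), np.float64(0.9205230780072231)]
spare [562.80830788 380.80372545  22.20060429] [np.float64(3.4721785827881684), np.float64(3.472178582788076)]
```

View pics/m.png

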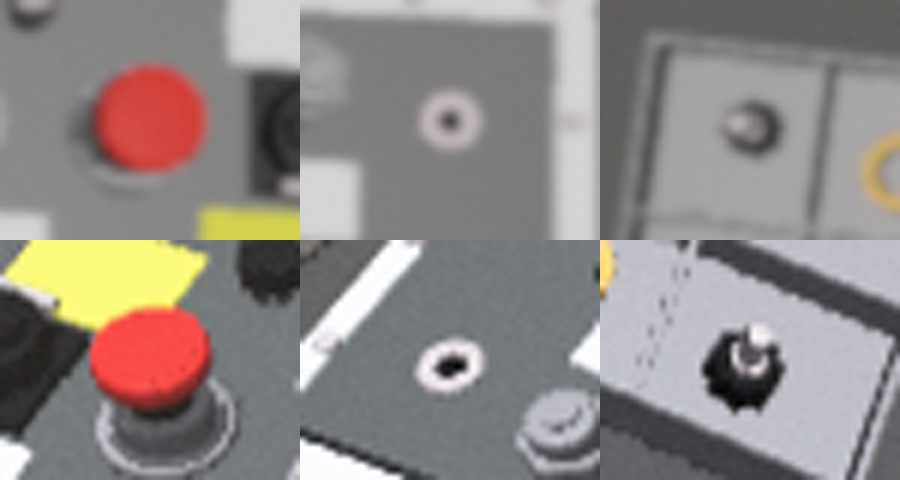

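Crops show the stop at top (382.3,219.7) and scene (184,169.2), the hole at (430,191) and (118,192), and the spare shank tip at (171.3,215) and (420.7,297.8). Next I shut the fingers and move over the e-stop.

```bash
cat >> h.py <<'E'
def go(p,s=None):
    s=s or status.read_state(); M=R.from_quat(s["tcp_rot"]).as_matrix()
    print("pos",s["position"].round(1),"toolz",M[:,2].round(4),"F",s["wrist_force"].round(1),"t",s["time_s"],"gap",round(s["finger_gap"],2),"-> tool delta",(M.T@(np.array(p)-s["position"])).round(1), "w to down",(M.T@np.cross(M[:,2],[0,0,-1])).round(4))
E
python3 - <<'E'
from h import *
T,S=cam("top"),cam("scene")
for n,a,b in (("estop",(382.3,219.7),(184,169.2)),("hole",(430,191),(118,192)),("spare",(171.3,215),(420.7,297.8))):
    print(n,*tri([ray(T,*a),ray(S,*b)]))
go([533,-123,260])
E
python3 -m handwheel '[{"dx":0,"dy":0,"dz":-30},{"dx":-33,"dy":35,"dz":-5},{"dx":-33,"dy":35,"dz":0},{"dx":-33,"dy":35,"dz":0},{"dx":-33,"dy":35,"dz":0},{"dx":-33,"dy":35,"dz":0},{"dx":-33,"dy":35,"dz":0},{"dx":-33,"dy":35,"dz":0}]' 1
```

```text
estop [ 532.70244966 -121.56865332  181.0123159 ] [np.float64(1.0137167400004798), np.float64(1.013716740000518)]
hole [ 601.379011   -242.09171315  138.3848278 ] [np.float64(1.0500195479871517), np.float64(1.050019547986928)]
spare [564.61328318 383.53390237  32.51027635] [np.float64(2.091482544497179), np.float64(2.0914825444971767)]
pos [281.1 557.8 230.7] toolz [-5.e-04 -1.e-03 -1.e+00] F [-0.5 -0.1  0. ] t 0.15 gap 1.0 -> tool delta [-494.6  531.3  -28.7] w to down [ 0.      0.0011 -0.    ]validation failed for argument at $[0]...
```

```bash
python3 -m handwheel '[{"dx":0,"dy":0,"dz":-30,"wx":0,"wy":0,"wz":0},{"dx":-33,"dy":35,"dz":-5,"wx":0,"wy":0,"wz":0},{"dx":-33,"dy":35,"dz":0,"wx":0,"wy":0,"wz":0},{"dx":-33,"dy":35,"dz":0,"wx":0,"wy":0,"wz":0},{"dx":-33,"dy":35,"dz":0,"wx":0,"wy":0,"wz":0},{"dx":-33,"dy":35,"dz":0,"wx":0,"wy":0,"wz":0},{"dx":-33,"dy":35,"dz":0,"wx":0,"wy":0,"wz":0},{"dx":-33,"dy":35,"dz":0,"wx":0,"wy":0,"wz":0}]' 1; python3 -c "
from h import *
go([533,-122,260])"
```

```text
time_s: 0.95
position: [397.3, 235.3, 265.1]
tcp_rot: [0.849, 0.528, -0.001, 0.001]
wrist_force: [0.6, -0.6, -0.1]
finger_gap: -0.005
pos [397.3 235.3 265.1] toolz [-6.0e-04 -1.6e-03 -1.0e+00] F [ 0.6 -0.6 -0.1] t 0.95 gap -0.0 -> tool delta [-260.5  279.7    5.6] w to down [ 0.0002  0.0017 -0.    ]
```

```bash
python3 -m handwheel '[{"dx":-33,"dy":35,"dz":0,"wx":0,"wy":0,"wz":0},{"dx":-33,"dy":35,"dz":0,"wx":0,"wy":0,"wz":0},{"dx":-33,"dy":35,"dz":0,"wx":0,"wy":0,"wz":0},{"dx":-33,"dy":35,"dz":0,"wx":0,"wy":0,"wz":0},{"dx":-33,"dy":35,"dz":0,"wx":0,"wy":0,"wz":0},{"dx":-33,"dy":35,"dz":0,"wx":0,"wy":0,"wz":0},{"dx":-33,"dy":35,"dz":0,"wx":0,"wy":0,"wz":0},{"dx":-22,"dy":25,"dz":0,"wx":0,"wy":0,"wz":0}]'; python3 - <<'E'
from h import *
s=status.read_state(); go([533,-122,200],s)
im=eyes.capture("wrist"); cv2.imwrite("pics/w1.png",im[:,:,::-1]); C=cam("wrist",s)
for p in ([533,-122,181],[601,-242,141]): print(proj(C,p))
h=cv2.cvtColor(im,cv2.COLOR_RGB2HSV); m=((h[...,1]>150)&((h[...,0]<8)|(h[...,0]>172))&(h[...,2]>80)).astype('uint8')
n,l,st,c=cv2.connectedComponentsWithStats(m)
for i in range(1,n):
    if st[i,4]>200: print(st[i],c[i],at_z(C,*c[i],182))
E
```

```text
time_s: 1.75
position: [529.4, -127.8, 266.0]
tcp_rot: [0.849, 0.528, 0.0, 0.001]
wrist_force: [0.5, -0.3, 0.0]
finger_gap: -0.001
pos [ 529.4 -127.8  266. ] toolz [ 0.0018 -0.0012 -1.    ] F [ 0.5 -0.3  0. ] t 1.75 gap -0.0 -> tool delta [ 6.8  0.6 66. ] w to down [0.0022 0.0003 0.    ]
(np.float64(290.42015962573294), np.float64(217.58138213409697))
(np.float64(197.1619477218768), np.float64(330.50964819063364))
[ 263  187   61   58 2709] [292.9870801  215.49243263] [ 532.14521566 -119.75825344  182.        ]
```

View pics/w1.png

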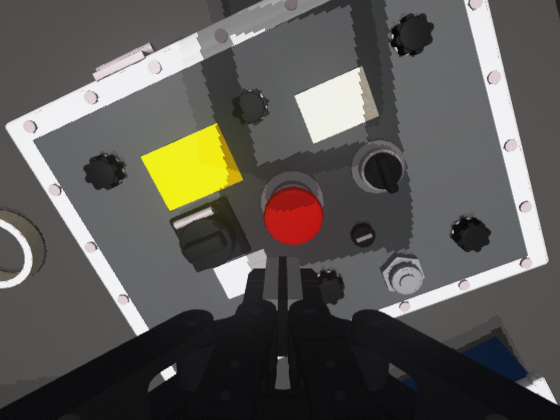

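The wrist view shows the red head at (293,215), giving (532,-120), which agrees with the triangulated position. The hole is hidden behind the gripper. Next I centre over the stop and descend to about 8 mm above it.

```bash
python3 -m handwheel '[{"dx":7,"dy":-1,"dz":14,"wx":0,"wy":0,"wz":0},{"dx":0,"dy":0,"dz":25,"wx":0,"wy":0,"wz":0},{"dx":0,"dy":0,"dz":20,"wx":0,"wy":0,"wz":0},{"dx":0,"dy":0,"dz":8,"wx":0,"wy":0,"wz":0},{"dx":0,"dy":0,"dz":3,"wx":0,"wy":0,"wz":0},{"dx":0,"dy":0,"dz":0,"wx":0,"wy":0,"wz":0},{"dx":0,"dy":0,"dz":0,"wx":0,"wy":0,"wz":0},{"dx":0,"dy":0,"dz":0,"wx":0,"wy":0,"wz":0}]'; python3 -c "
from h import *
go([532.3,-120.8,175])"
```

```text
time_s: 2.6
position: [533.0, -122.1, 191.4]
tcp_rot: [0.85, 0.527, 0.0, 0.001]
wrist_force: [-1.2, 0.4, -1.0]
finger_gap: -0.001
pos [ 533.  -122.1  191.4] toolz [ 0.0018 -0.0023 -1.    ] F [-1.2  0.4 -1. ] t 2.6 gap -0.0 -> tool delta [ 0.9 -1.3 16.4] w to down [ 0.0026  0.0013 -0.    ]
```

```bash
python3 -m handwheel '[{"dx":1,"dy":-1,"dz":4,"wx":0,"wy":0,"wz":0},{"dx":0,"dy":0,"dz":3,"wx":0,"wy":0,"wz":0},{"dx":0,"dy":0,"dz":2,"wx":0,"wy":0,"wz":0},{"dx":0,"dy":0,"dz":2,"wx":0,"wy":0,"wz":0},{"dx":0,"dy":0,"dz":2,"wx":0,"wy":0,"wz":0},{"dx":0,"dy":0,"dz":1,"wx":0,"wy":0,"wz":0},{"dx":0,"dy":0,"dz":1,"wx":0,"wy":0,"wz":0},{"dx":0,"dy":0,"dz":0,"wx":0,"wy":0,"wz":0}]'; python3 -c "
from h import *
go([532.3,-120.8,175])"
```

```text
time_s: 3.4
position: [533.7, -120.9, 177.6]
tcp_rot: [0.85, 0.527, 0.001, 0.003]
wrist_force: [0.1, 0.3, -0.3]
finger_gap: -0.005
pos [ 533.7 -120.9  177.6] toolz [ 0.0053 -0.0029 -1.    ] F [ 0.1  0.3 -0.3] t 3.4 gap -0.0 -> tool delta [-0.6 -1.3  2.6] w to down [0.006  0.0002 0.    ]
```

```bash
python3 -m handwheel '[{"dx":-1,"dy":0,"dz":2,"wx":0,"wy":0,"wz":0},{"dx":0,"dy":0,"dz":1,"wx":0,"wy":0,"wz":0},{"dx":0,"dy":0,"dz":1,"wx":0,"wy":0,"wz":0},{"dx":0,"dy":0,"dz":1,"wx":0,"wy":0,"wz":0},{"dx":0,"dy":0,"dz":0,"wx":0,"wy":0,"wz":0},{"dx":0,"dy":0,"dz":0,"wx":0,"wy":0,"wz":0},{"dx":0,"dy":0,"dz":0,"wx":0,"wy":0,"wz":0},{"dx":0,"dy":0,"dz":0,"wx":0,"wy":0,"wz":0}]'; python3 -c "
from h import *
go([532.3,-120.8,175])
for i,n in enumerate(('wrist','scene')):
    cv2.imwrite('pics/p_%s.png'%n,eyes.capture(n)[:,:,::-1])
a=cv2.resize(cv2.imread('pics/p_scene.png')[120:240,80:280],None,fx=2,fy=2)
b=cv2.imread('pics/p_wrist.png')[120:360,160:400]
cv2.imwrite('pics/p.png',np.hstack([a,b]))
"
```

```text
time_s: 4.2
position: [533.9, -121.6, 176.1]
tcp_rot: [0.85, 0.527, 0.003, 0.003]
wrist_force: [-1.3, 1.3, 4.3]
finger_gap: 0.002
pos [ 533.9 -121.6  176.1] toolz [ 0.0075 -0.0023 -1.    ] F [-1.3  1.3  4.3] t 4.2 gap 0.0 -> tool delta [ 0.  -1.8  1. ] w to down [ 0.0077 -0.0013 -0.    ]
```

View pics/p.png

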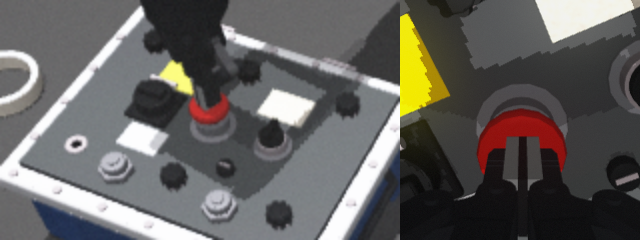

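The pictures show the fingertips resting on the red head near its centre, at about 4 N. I keep pressing until I feel the hard stop.

```bash
python3 -m handwheel '[{"dx":0,"dy":0,"dz":2,"wx":0,"wy":0,"wz":0},{"dx":0,"dy":0,"dz":2,"wx":0,"wy":0,"wz":0},{"dx":0,"dy":0,"dz":2,"wx":0,"wy":0,"wz":0},{"dx":0,"dy":0,"dz":2,"wx":0,"wy":0,"wz":0},{"dx":0,"dy":0,"dz":2,"wx":0,"wy":0,"wz":0},{"dx":0,"dy":0,"dz":2,"wx":0,"wy":0,"wz":0},{"dx":0,"dy":0,"dz":2,"wx":0,"wy":0,"wz":0},{"dx":0,"dy":0,"dz":2,"wx":0,"wy":0,"wz":0}]'
```

```text
time_s: 5.1
position: [534.0, -121.6, 175.8]
tcp_rot: [0.85, 0.527, 0.003, 0.004]
wrist_force: [-8.6, 2.0, 25.6]
finger_gap: 0.001
```

At 25.6 N there is almost no further travel (z = 175.8, expected 176), so the stop is fully in. I retract and head for the hole.

```bash
python3 -m handwheel '[{"dx":0,"dy":0,"dz":-10,"wx":0,"wy":0,"wz":0},{"dx":0,"dy":0,"dz":-25,"wx":0,"wy":0,"wz":0},{"dx":0,"dy":0,"dz":-25,"wx":0.008,"wy":0,"wz":0},{"dx":-18,"dy":27,"dz":0,"wx":0,"wy":0,"wz":0},{"dx":-18,"dy":27,"dz":0,"wx":0,"wy":0,"wz":0},{"dx":-18,"dy":27,"dz":0,"wx":0,"wy":0,"wz":0},{"dx":-18,"dy":27,"dz":0,"wx":0,"wy":0,"wz":0},{"dx":0,"dy":0,"dz":0,"wx":0,"wy":0,"wz":0}]'; python3 - <<'E'
from h import *
s=status.read_state(); go([601.5,-242,162],s)
im=eyes.capture("wrist"); cv2.imwrite("pics/w2.png",im[:,:,::-1]); C=cam("wrist",s)
print(proj(C,[601.5,-242,140]))
E
```

```text
time_s: 5.9
position: [600.2, -238.1, 238.3]
tcp_rot: [0.849, 0.528, 0.001, 0.002]
wrist_force: [0.9, 0.1, -0.8]
finger_gap: -0.0
pos [ 600.2 -238.1  238.3] toolz [ 0.0035 -0.0014 -1.    ] F [ 0.9  0.1 -0.8] t 5.9 gap -0.0 -> tool delta [-2.9  2.6 76.4] w to down [ 0.0038 -0.0003  0.    ]
(np.float64(275.8307327041056), np.float64(214.22322944689745))
```

View pics/w2.png

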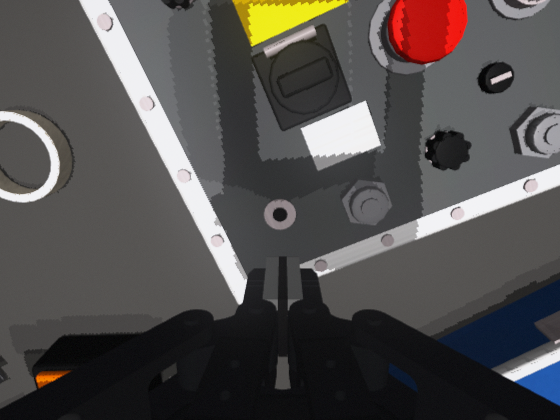

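The hole shows at (280,214), about 2 mm from the predicted point. Now I descend to 21 mm above it.

```bash
python3 -m handwheel '[{"dx":-1,"dy":2,"dz":20,"wx":0.004,"wy":0,"wz":0},{"dx":0,"dy":0,"dz":25,"wx":0,"wy":0,"wz":0},{"dx":0,"dy":0,"dz":20,"wx":0,"wy":0,"wz":0},{"dx":0,"dy":0,"dz":6,"wx":0,"wy":0,"wz":0},{"dx":0,"dy":0,"dz":2,"wx":0,"wy":0,"wz":0},{"dx":0,"dy":0,"dz":0,"wx":0,"wy":0,"wz":0},{"dx":0,"dy":0,"dz":0,"wx":0,"wy":0,"wz":0},{"dx":0,"dy":0,"dz":0,"wx":0,"wy":0,"wz":0}]'; python3 - <<'E'
from h import *
s=status.read_state(); go([602,-240.5,162],s)
im=eyes.capture("wrist"); sc=eyes.capture("scene"); C=cam("wrist",s)
print(proj(C,[602,-240.5,141]))
a=cv2.resize(sc[120:240,80:280],None,fx=2,fy=2)
cv2.imwrite("pics/q.png",np.hstack([a,im[120:360,160:400]])[:,:,::-1])
E
```

```text
time_s: 6.75
position: [599.3, -234.6, 164.9]
tcp_rot: [0.849, 0.529, 0.0, -0.001]
wrist_force: [-0.0, 0.6, 0.2]
finger_gap: 0.001
pos [ 599.3 -234.6  164.9] toolz [-0.0011  0.0022 -1.    ] F [-0.   0.6  0.2] t 6.75 gap 0.0 -> tool delta [-4.   5.1  2.9] w to down [-0.002  -0.0015 -0.    ]
(np.float64(270.9504724175323), np.float64(265.2536222973417))
```

View pics/q.png

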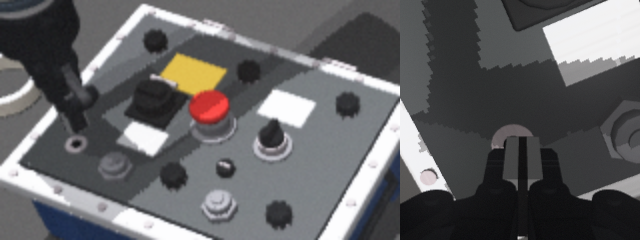

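The washer's edge agrees with the predicted hole position at (271,265), so I'm about 6 mm off. I correct that and then hold.

```bash
python3 -m handwheel '[{"dx":-3,"dy":4,"dz":2,"wx":0,"wy":0,"wz":0},{"dx":-1,"dy":1,"dz":1,"wx":0,"wy":0,"wz":0},{"dx":0,"dy":0,"dz":0,"wx":0,"wy":0,"wz":0},{"dx":0,"dy":0,"dz":0,"wx":0,"wy":0,"wz":0},{"dx":0,"dy":0,"dz":0,"wx":0,"wy":0,"wz":0},{"dx":0,"dy":0,"dz":0,"wx":0,"wy":0,"wz":0},{"dx":0,"dy":0,"dz":0,"wx":0,"wy":0,"wz":0},{"dx":0,"dy":0,"dz":0,"wx":0,"wy":0,"wz":0}]'; python3 -c "
from h import *
go([602,-240.5,162])"
```

```text
time_s: 7.65
position: [602.6, -241.5, 162.3]
tcp_rot: [0.849, 0.528, 0.001, -0.001]
wrist_force: [0.6, -0.4, -0.7]
finger_gap: -0.003
pos [ 602.6 -241.5  162.3] toolz [ 2.0e-04  1.7e-03 -1.0e+00] F [ 0.6 -0.4 -0.7] t 7.65 gap -0.0 -> tool delta [ 0.6 -1.   0.3] w to down [-0.0006 -0.0016 -0.    ]
```

```bash
Z='x'
python3 -m handwheel '[{"dx":0,"dy":0,"dz":0,"wx":0,"wy":0,"wz":0},{"dx":0,"dy":0,"dz":0,"wx":0,"wy":0,"wz":0},{"dx":0,"dy":0,"dz":0,"wx":0,"wy":0,"wz":0},{"dx":0,"dy":0,"dz":0,"wx":0,"wy":0,"wz":0},{"dx":0,"dy":0,"dz":0,"wx":0,"wy":0,"wz":0},{"dx":0,"dy":0,"dz":0,"wx":0,"wy":0,"wz":0},{"dx":0,"dy":0,"dz":0,"wx":0,"wy":0,"wz":0},{"dx":0,"dy":0,"dz":0,"wx":0,"wy":0,"wz":0}]'
python3 -m handwheel '[{"dx":0,"dy":0,"dz":0,"wx":0,"wy":0,"wz":0},{"dx":0,"dy":0,"dz":0,"wx":0,"wy":0,"wz":0},{"dx":0,"dy":0,"dz":0,"wx":0,"wy":0,"wz":0},{"dx":0,"dy":0,"dz":0,"wx":0,"wy":0,"wz":0},{"dx":0,"dy":0,"dz":0,"wx":0,"wy":0,"wz":0},{"dx":0,"dy":0,"dz":0,"wx":0,"wy":0,"wz":0},{"dx":0,"dy":0,"dz":0,"wx":0,"wy":0,"wz":0},{"dx":0,"dy":0,"dz":0,"wx":0,"wy":0,"wz":0}]'
python3 -c "
from h import *
go([602,-240.5,162])"
```

```text
time_s: 8.45
position: [602.6, -241.4, 162.4]
tcp_rot: [0.849, 0.528, 0.001, -0.001]
wrist_force: [0.9, 0.4, -0.6]
finger_gap: 0.003
time_s: 9.25
position: [602.6, -241.4, 162.3]
tcp_rot: [0.849, 0.528, 0.001, -0.001]
wrist_force: [0.1, 0.3, 0.5]
finger_gap: 0.001
pos [ 602.6 -241.4  162.3] toolz [ 1.0e-04  1.7e-03 -1.0e+00] F [0.1 0.3 0.5] t 9.25 gap 0.0 -> tool delta [ 0.5 -0.9  0.3] w to down [-0.0006 -0.0016 -0.    ]
```

```bash
python3 -m handwheel '[{"dx":0,"dy":0,"dz":0,"wx":0,"wy":0,"wz":0},{"dx":0,"dy":0,"dz":0,"wx":0,"wy":0,"wz":0},{"dx":0,"dy":0,"dz":0,"wx":0,"wy":0,"wz":0},{"dx":0,"dy":0,"dz":0,"wx":0,"wy":0,"wz":0},{"dx":0,"dy":0,"dz":0,"wx":0,"wy":0,"wz":0},{"dx":0,"dy":0,"dz":0,"wx":0,"wy":0,"wz":0},{"dx":0,"dy":0,"dz":0,"wx":0,"wy":0,"wz":0},{"dx":0,"dy":0,"dz":0,"wx":0,"wy":0,"wz":0}]'
python3 -m handwheel '[{"dx":0,"dy":0,"dz":0,"wx":0,"wy":0,"wz":0},{"dx":0,"dy":0,"dz":0,"wx":0,"wy":0,"wz":0},{"dx":0,"dy":0,"dz":0,"wx":0,"wy":0,"wz":0},{"dx":0,"dy":0,"dz":0,"wx":0,"wy":0,"wz":0},{"dx":0,"dy":0,"dz":0,"wx":0,"wy":0,"wz":0},{"dx":0,"dy":0,"dz":-20,"wx":0,"wy":0,"wz":0},{"dx":0,"dy":0,"dz":-40,"wx":0,"wy":0,"wz":0},{"dx":0,"dy":0,"dz":-40,"wx":0,"wy":0,"wz":0}]'
python3 -c "
from h import *
go([564.5,382,262])"
```

```text
time_s: 10.05
position: [602.6, -241.4, 162.4]
tcp_rot: [0.849, 0.528, 0.001, -0.001]
wrist_force: [-0.2, 0.1, -0.1]
finger_gap: -0.002
time_s: 10.85
position: [599.2, -240.2, 258.1]
tcp_rot: [0.849, 0.528, -0.003, -0.006]
wrist_force: [0.2, -0.1, -1.0]
finger_gap: -0.001
pos [ 599.2 -240.2  258.1] toolz [-0.0115  0.0064 -0.9999] F [ 0.2 -0.1 -1. ] t 10.85 gap -0.0 -> tool delta [ 5.429e+02 -3.059e+02  5.000e-01] w to down [-0.0131 -0.0007  0.    ]
```

```bash
python3 -m handwheel '[{"dx":39,"dy":-22,"dz":0,"wx":-0.01,"wy":0,"wz":0},{"dx":39,"dy":-22,"dz":0,"wx":0,"wy":0,"wz":0},{"dx":39,"dy":-22,"dz":0,"wx":0,"wy":0,"wz":0},{"dx":39,"dy":-22,"dz":0,"wx":0,"wy":0,"wz":0},{"dx":39,"dy":-22,"dz":0,"wx":0,"wy":0,"wz":0},{"dx":39,"dy":-22,"dz":0,"wx":0,"wy":0,"wz":0},{"dx":39,"dy":-22,"dz":0,"wx":0,"wy":0,"wz":0},{"dx":39,"dy":-22,"dz":0,"wx":0,"wy":0,"wz":0}]'
python3 -c "
from h import *
go([564.5,382,200])"
```

```text
time_s: 11.65
position: [583.2, 122.8, 266.4]
tcp_rot: [0.851, 0.524, 0.005, 0.005]
wrist_force: [0.4, 0.7, 0.0]
finger_gap: 0.003
pos [583.2 122.8 266.4] toolz [ 0.0136 -0.0033 -0.9999] F [0.4 0.7 0. ] t 11.65 gap 0.0 -> tool delta [ 222.8 -134.2   65.3] w to down [ 0.0136 -0.0032 -0.    ]
```

```bash
python3 -m handwheel '[{"dx":36,"dy":-22,"dz":5,"wx":0.006,"wy":0,"wz":0},{"dx":36,"dy":-22,"dz":10,"wx":0.006,"wy":0,"wz":0},{"dx":36,"dy":-22,"dz":10,"wx":0,"wy":0,"wz":0},{"dx":36,"dy":-22,"dz":10,"wx":0,"wy":0,"wz":0},{"dx":36,"dy":-22,"dz":10,"wx":0,"wy":0,"wz":0},{"dx":36,"dy":-22,"dz":10,"wx":0,"wy":0,"wz":0},{"dx":0,"dy":0,"dz":10,"wx":0,"wy":0,"wz":0},{"dx":0,"dy":0,"dz":0,"wx":0,"wy":0,"wz":0}]'
python3 - <<'E'
from h import *
s=status.read_state(); go([564.5,382,75],s)
im=eyes.capture("wrist"); cv2.imwrite("pics/w3.png",im[:,:,::-1]); C=cam("wrist",s)
print(proj(C,[564.5,383,35]))
E
```

```text
time_s: 12.45
position: [559.6, 392.1, 200.2]
tcp_rot: [0.85, 0.527, 0.004, -0.0]
wrist_force: [-1.4, -0.7, -0.7]
finger_gap: 0.0
pos [559.6 392.1 200.2] toolz [ 0.006   0.0042 -1.    ] F [-1.4 -0.7 -0.7] t 12.45 gap 0.0 -> tool delta [ -7.7   8.4 125.2] w to down [ 0.0035 -0.0065 -0.    ]
(np.float64(272.5267594758505), np.float64(196.42457629656798))
```

View pics/w3.png

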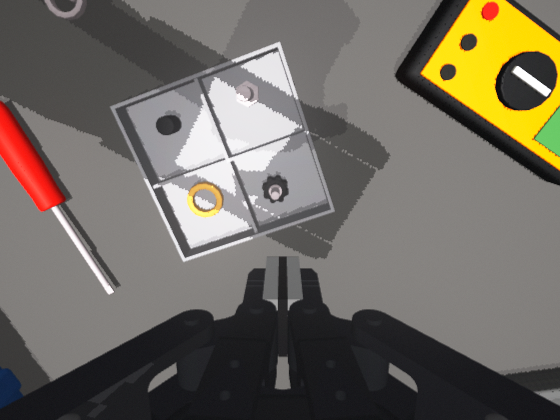

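The spare shank tip is at (276,193), predicted (272.5,196.4), which puts it near (564,385). The tip is steel on a black lobed head, so this is the right part. The hex bolt is at (247,95), the spacer at (168,125) and the nut at (205,200). I descend in two stages.

```bash
python3 -m handwheel '[{"dx":-4,"dy":7,"dz":20,"wx":0.003,"wy":-0.006,"wz":0},{"dx":0,"dy":0,"dz":25,"wx":0,"wy":0,"wz":0},{"dx":0,"dy":0,"dz":25,"wx":0,"wy":0,"wz":0},{"dx":0,"dy":0,"dz":20,"wx":0,"wy":0,"wz":0},{"dx":0,"dy":0,"dz":8,"wx":0,"wy":0,"wz":0},{"dx":0,"dy":0,"dz":0,"wx":0,"wy":0,"wz":0},{"dx":0,"dy":0,"dz":0,"wx":0,"wy":0,"wz":0},{"dx":0,"dy":0,"dz":0,"wx":0,"wy":0,"wz":0}]'
python3 - <<'E'
from h import *
s=status.read_state(); go([564,385,56],s)
im=eyes.capture("wrist"); cv2.imwrite("pics/w4.png",im[100:340,160:400,::-1]); C=cam("wrist",s)
print(proj(C,[564,385,35]))
for p in ((276,193),): pass
E
```

```text
time_s: 13.3
position: [570.4, 375.5, 101.6]
tcp_rot: [0.852, 0.523, 0.002, 0.001]
wrist_force: [0.4, -0.4, 0.4]
finger_gap: 0.001
pos [570.4 375.5 101.6] toolz [ 0.0049  0.0013 -1.    ] F [ 0.4 -0.4  0.4] t 13.3 gap 0.0 -> tool delta [  5.4 -10.2  45.6] w to down [ 0.0038 -0.0034 -0.    ]
(np.float64(288.6459949535791), np.float64(210.16487258477625))
```

View pics/w4.png

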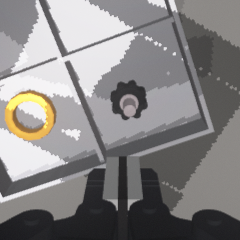

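The tip at (288,203) confirms the estimate, near (563,386). I correct sideways first, then do the final descent.

```bash
python3 -m handwheel '[{"dx":6,"dy":-11,"dz":0,"wx":0.003,"wy":-0.003,"wz":0},{"dx":0,"dy":0,"dz":5,"wx":0,"wy":0,"wz":0},{"dx":0,"dy":0,"dz":10,"wx":0,"wy":0,"wz":0},{"dx":0,"dy":0,"dz":10,"wx":0,"wy":0,"wz":0},{"dx":0,"dy":0,"dz":8,"wx":0,"wy":0,"wz":0},{"dx":0,"dy":0,"dz":5,"wx":0,"wy":0,"wz":0},{"dx":0,"dy":0,"dz":0,"wx":0,"wy":0,"wz":0},{"dx":0,"dy":0,"dz":0,"wx":0,"wy":0,"wz":0}]'
python3 -c "
from h import *
go([563,386,56])"
```

```text
time_s: 14.15
position: [563.0, 388.0, 61.4]
tcp_rot: [0.852, 0.523, 0.001, 0.0]
wrist_force: [-0.7, -0.2, -0.2]
finger_gap: 0.001
pos [563.  388.   61.4] toolz [ 0.0023  0.0012 -1.    ] F [-0.7 -0.2 -0.2] t 14.15 gap 0.0 -> tool delta [-1.8  0.9  5.4] w to down [ 0.0015 -0.0021  0.    ]
```

```bash
python3 -m handwheel '[{"dx":-2,"dy":1,"dz":2,"wx":0,"wy":0,"wz":0},{"dx":0,"dy":0,"dz":2,"wx":0,"wy":0,"wz":0},{"dx":0,"dy":0,"dz":1,"wx":0,"wy":0,"wz":0},{"dx":0,"dy":0,"dz":0,"wx":0,"wy":0,"wz":0},{"dx":0,"dy":0,"dz":0,"wx":0,"wy":0,"wz":0},{"dx":0,"dy":0,"dz":0,"wx":0,"wy":0,"wz":0},{"dx":0,"dy":0,"dz":0,"wx":0,"wy":0,"wz":0},{"dx":0,"dy":0,"dz":0,"wx":0,"wy":0,"wz":0}]'
python3 - <<'E'
from h import *
s=status.read_state(); go([563,386,56],s)
w=eyes.capture("wrist"); sc=eyes.capture("scene"); C=cam("wrist",s); print(proj(C,[563,386,35]))
a=cv2.resize(sc[215:335,350:490],None,fx=2,fy=2); b=cv2.resize(sc[140:220,130:230],(300,240))
cv2.imwrite("pics/f.png",np.hstack([a,w[150:390,180:380],b])[:,:,::-1])
E
```

```text
time_s: 14.95
position: [563.9, 385.9, 57.4]
tcp_rot: [0.852, 0.523, 0.002, 0.0]
wrist_force: [-0.4, 0.2, -0.2]
finger_gap: 0.004
pos [563.9 385.9  57.4] toolz [ 0.0041  0.0023 -1.    ] F [-0.4  0.2 -0.2] t 14.95 gap 0.0 -> tool delta [-0.3 -0.9  1.4] w to down [ 0.0026 -0.0039 -0.    ]
(np.float64(278.38139283581853), np.float64(255.32872972797358))
```

View pics/f.png

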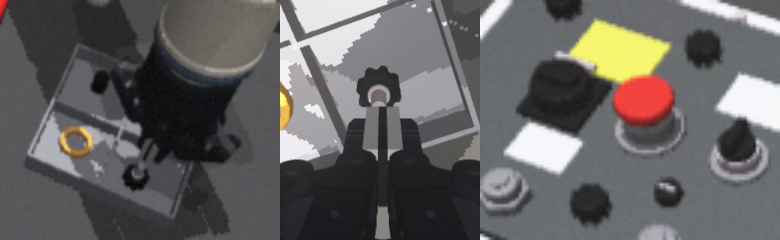

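The tip shows at (278,247), predicted (278,255), so I'm about 3 mm off and will nudge. I'll also check the e-stop head's drop numerically.

```bash
python3 -m handwheel '[{"dx":0,"dy":-3,"dz":0,"wx":0,"wy":0,"wz":0},{"dx":0,"dy":0,"dz":0,"wx":0,"wy":0,"wz":0},{"dx":0,"dy":0,"dz":0,"wx":0,"wy":0,"wz":0},{"dx":0,"dy":0,"dz":0,"wx":0,"wy":0,"wz":0},{"dx":0,"dy":0,"dz":0,"wx":0,"wy":0,"wz":0},{"dx":0,"dy":0,"dz":0,"wx":0,"wy":0,"wz":0},{"dx":0,"dy":0,"dz":0,"wx":0,"wy":0,"wz":0},{"dx":0,"dy":0,"dz":0,"wx":0,"wy":0,"wz":0}]'
python3 - <<'E'
from h import *
go([562.5,387,56]); S=cam("scene")
for im in (cv2.imread("pics/scene0.png")[:,:,::-1],eyes.capture("scene")):
    h=cv2.cvtColor(np.ascontiguousarray(im[140:200,150:220]),cv2.COLOR_RGB2HSV); m=(h[...,1]>150)&((h[...,0]<8)|(h[...,0]>172))&(h[...,2]>80)
    print(np.argwhere(m).mean(0)+[140,150],m.sum(),np.argwhere(m).min(0)[0]+140)
print("expected",proj(S,[533,-121,182]),proj(S,[533,-121,176]))
E
```

```text
time_s: 15.85
position: [560.9, 387.4, 57.4]
tcp_rot: [0.852, 0.523, 0.002, 0.0]
wrist_force: [0.8, -0.4, 0.7]
finger_gap: -0.001
pos [560.9 387.4  57.4] toolz [ 0.0041  0.0023 -1.    ] F [ 0.8 -0.4  0.7] t 15.85 gap -0.0 -> tool delta [0.3 1.6 1.4] w to down [ 0.0026 -0.0039 -0.    ]
[171.11811024 183.58267717] 254 163
[173.0503876  184.08139535] 258 165
expected (np.float64(183.58536326608277), np.float64(168.98318188801377)) (np.float64(184.07699895745014), np.float64(171.02766060870704))
```

The head dropped 1.93 px against 2.04 px expected for 6 mm, which is about 5.7 mm. I'm handing in.

```bash
python3 -c "
from station import bot
print(bot.finish_job())"
```

```text
the job is handed in; nothing more can be done
None
```

I pressed the emergency stop in, pointed at the empty screw hole, then pointed at the spare knob screw. The job was handed in at about 16 s with the fingers still over the screw. No verdict is reported.

- **Emergency stop:** I pressed down to a hard stop at 25.6 N, with the fingertips at z = 175.8 mm (176 expected). Afterwards the scene camera showed the head 1.93 px lower; 6 mm would be 2.04 px, so it is in by about 5.7 mm.
- **Empty hole:** The fingertips held about 21 mm above it, about 1 mm off my estimate of its position, for roughly 3 s. The force readings stayed at noise level.
- **Spare screw:** The fingertips finished about 22 mm above the shank tip and roughly 2 mm to the side, touching nothing. The screw was upright and undisturbed in the last view, taken just before a final 3 mm sideways nudge.

**Disagreements:** My position estimates for the spare tip differed by up to about 4 mm between cameras; I aimed between them, well inside the 15 mm allowed. The arm also drifted up to about 10 mm sideways during descents, and I corrected that each time.

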